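# Shut the bench stop valve with its T-key

## Robot

A 7-joint arm with a two-finger parallel gripper is mounted at the origin on a cart in front of the work surface, level with it; the furniture and walls round the work are solid. World frame = base frame: x ahead of the robot, y to its left, z up, the work surface at z = 0. Lengths are in m, angles in rad, forces in N, time in s.
With the tool pointing down it reaches from about 0.4 to 0.85 m from the base axis. Payload 10.4 kg.
Tool frame: the origin (TCP) lies on the centre line of the jaws, within the pads' length; the fingertips stand 11 mm ahead of it and the grasp point (between the pads) lies 8 mm behind it (tip_reach is the distance from the TCP to the fingertips, in m); z points along the fingers, y is the line along which they close (so a half turn about z gives the same grasp; the last joint's range is limited). The gripper opens to 85 mm and grips with 20 to 120 N. Pads are 22 mm wide; open, the fingers measure 114 mm over their backs; the gripper's body (76 mm by 85 mm) begins 54 mm behind the grasp point. The pads swing forward as they close: fully open they stand 13 mm farther back than shut.
Start: joints at [1.272, 0.332, -0.065, 1.46, 0.022, 1.35, -0.088], TCP at [0.17, -0.601, 0.242] pointing down, gripper open.
Joint ranges: [-2.6, 2.6], [-0.5, 2.12], [-1.47, 1.34], [0.16, 2.42], [-1.27, 4.41], [0.06, 2.06], [-2.6, 2.6]. Speed limits (rad/s): [2.22, 2.22, 2.79, 2.79, 3.14, 3.14, 3.14].

## Interface

Orientations are given as a unit quaternion [x, y, z, w].
In Python, from workcell import get_obs, camera, hand_in, tip_reach gives the robot as it stands. The module is installed in compiled form; this text tells all that it offers.
- The arm moves only by the tool move_arm, never from a script. Its argument "plan" is a list of rows, each an object with "delta_pos": the shift along the tool's x, y, z in shares of 80 cm (1.0 is 80 cm), a list of three; "turn": the turn, a rotation vector about the tool's x, y, z in a scale on which 1.0 is pi rad, a list of three; "fingers": the closure, from 0 (fully open) to 1 (shut). A call has 1 to 12 rows; each row is the pose to reach, as a shift and turn from the pose commanded when the call began, along the tool's axes at that moment; what a row does not reach only later rows make up. A row lasts 1/8 s, in which the tool goes at most 62.5 mm and 10.7 degrees, less where a joint would pass 70% of its speed; a pose out of reach is approached as far as the arm can. Shift and turn numbers lie between -1 and 1, and a call with a number outside is refused. A call with a gripper value outside its range is refused whole. The fingers move at their own pace and stop on an object; "force" is the grip in N (left out, the last holds). Time passes only in rows, so rows that repeat a pose let the fingers close. It gives the time, the measured TCP pose, the force, the opening and the grip force at its end, in the units of the state.
- get_obs(): the state, without advancing time (a new reading comes with each control period).
- camera(name): name is "scene" or "top" or "wrist"; returns a dict with "color" (400x640x3 uint8, red, green, blue), "range_z" (400x640 float32, m along the optical axis (not along the pixel's ray), 0 where there is no reading), "fx", "fy", "cx", "cy" (pixels), "R" (3x3) and "t" (3): a world point X has camera coordinates R X + t; the wrist camera has in their place "tool_from_camera" (4x4, takes a point from camera to tool coordinates, whose origin is the TCP and whose axes are the flange's). Camera axes: x right, y down, z forward; pixel columns grow to the right and rows downward; lengths in m; the calibration is good to about 2 mm. A picture is of the moment at which its call begins: read the wrist's pose just before it.
- hand_in(): hands the job in; it is judged then, once.
The state is a dict: "clock": time; "joint_pos": joint angles; "joint_velocities": joint speeds; "tau": joint torques, N m; "position": TCP position; "ee_rot": TCP orientation; "ft_force": force on the tool from outside, world axes, zero at the start; "torque": the same for the moment, N m; "grip_width": opening from 0.0 (shut) to 1.0 (fully open); "grasp_force": force on a finger pad.
Only numpy, scipy, OpenCV 4.12 (cv2) and the standard library are available. Lean on these libraries where they do the work, as an engineer would, in place of code of your own. Each camera call takes 0.05 s, during which the arm holds its last target. There are 200 camera calls.

## Task

Take the T-handled key from its stand and shut the stop valve with it: find by feel, gently and without leaning on it, the angle at which the key's flat-sided shank drops into the valve's slot, push it fully home, then turn it clockwise (seen from above) until its crossbar stands straight across the pipe. Leave the key standing fully home in the valve, let go of it, and leave the two sauce cups where they are.

Things in the scene. Friction and masses are not known exactly. Their poses are not given: they have to be found in the camera images.
- key: Loose steel T-key, 0.15 to 0.3 kg, 92 mm tall, upright in its stand; the same after a half turn. Origin at the middle of the shank's tip, z up, x along the crossbar. From the tip up: flat-sided shank; round collar 40 mm across, z 38 to 44 mm; round stem 12 mm across; crossbar 80 mm along x, 14 mm wide, z 74 to 92 mm.
- key_bar (a point): Middle of the key's crossbar, 83 mm above the tip: the point to grip, fingers closing across its 14 mm width.
- key_collar (a point): Middle of the underside of the key's collar, 38 mm above the tip. Below it is the shank, 20 mm along the key's x by 12 mm along its y, its lowest 10 mm tapering evenly to 16 x 9 mm at the flat tip.
- key_stand: Fixed steel stand: round foot 72 mm across, tube 42 mm across and 50 mm high with a loose 27 mm round bore. The key's shank hangs in it, collar on the rim, tip 12 mm above the worktop, the crossbar up to 35 degrees either way from the stand's x axis. Origin at the centre of the foot, z up.
- valve: Fixed steel quarter-turn valve, 90 mm high: foot 80 mm across, round body 58 mm across up to 78 mm, on it a sleeve 45 mm across. Pipe stubs stick out along its x axis, 62 mm each way, at 24 mm height. Origin at the centre of the foot, z up. Shut is with slot and crossbar along the valve's y axis, straight across the pipe; a hard stop follows 5 degrees further clockwise.
- sleeve_top (a point): Centre of the sleeve's top rim, 90 mm above the worktop, on the axis of its 30 mm round bore; axes as the valve's. Fully home, the key's collar lies on this rim; while the shank stands on the rotor outside the slot the collar is 23 mm above it.
- slot_mouth (a point): Centre of the face of the stiff rotor (0.2 N m to turn) down the bore, 15 mm below the sleeve's top, with a slot 22 x 14 mm, 25 mm deep. Fixed point with the valve's axes: it does not show the slot's angle. The slot's long side starts at an unknown angle 14 to 66 degrees clockwise (from above) of the pipe axis.
- sauce_cup_1: Small clear sauce cup with dark red filling, 63 mm across, 32 mm high, loose on the worktop between stand and valve. Origin at the centre of its underside. Not to be disturbed.
- sauce_cup_2: Small clear sauce cup with pale filling, 66 mm across, 36 mm high, loose on the worktop between stand and valve. Origin at the centre of its underside. Not to be disturbed.

How it is judged:
By the outcome, as a careful person would: the job done as asked, in the order asked, and still so for the second after the job is handed in, with the robot touching nothing.
It also fails if it takes over 72 s, if anything falls off the work surface, if the arm or the gripper's body presses on something with over 40 N, if the wrist force passes 120 N, or if a joint passes its speed limit or range.

## Working session

There is one attempt and no reset: what is moved stays moved. The work goes in short steps, Python scripts to look and compute and a tool call to move; the robot and the scene stay as the last step left them, time stands still between calls to the robot, and variables do not carry over. Pictures are saved under pics/ and viewed, at most 10 in all, crops included, and the job is handed in when it is done.

Besides the shell and the picture viewer there is one more tool, called after "Request:" by a JSON object that holds its "api" and its "payload", one argument or row to a line. move_arm: Moves the arm, as the interface text tells. Its arguments: {"type":"object","properties":{"plan":{"type":"array","items":{"type":"object","properties":{"delta_pos":{"type":"array","items":{"type":"number"}},"turn":{"type":"array","items":{"type":"number"}},"fingers":{"type":"number"}}}},"force":{"type":"number"}},"required":["plan"]}

```bash
mkdir -p pics; python3 - <<'E'
from workcell import *
import cv2,numpy as np
o=get_obs();print({k:np.round(v,3) for k,v in o.items()},tip_reach if not callable(tip_reach) else tip_reach())
for n in("scene","top"):
    c=camera(n);np.savez(f"{n}.npz",**c);cv2.imwrite(f"pics/{n}.png",c["color"][:,:,::-1]);print(n,c["R"],c["t"],c["fx"])
E
```

```text
{'clock': np.float64(0.0), 'joint_pos': array([ 1.272,  0.333, -0.065,  1.461,  0.022,  1.35 , -0.088]), 'joint_velocities': array([-0.002,  0.   ,  0.   ,  0.002,  0.001, -0.002, -0.001]), 'tau': array([-1.0000e-03, -6.2544e+01,  4.9000e-02, -3.9160e+01,  1.6000e-02,
        1.0000e-02,  0.0000e+00]), 'position': array([ 0.17 , -0.601,  0.242]), 'ee_rot': array([ 0.991,  0.137, -0.   , -0.001]), 'ft_force': array([-0.433,  0.141, -0.377]), 'torque': array([0.019, 0.048, 0.004]), 'grasp_force': np.float64(0.0), 'grip_width': np.float64(1.001)} 0.011
scene [[-0.79537484 -0.60591665  0.01561681]
 [-0.26700173  0.32712451 -0.90647649]
 [ 0.54414055 -0.72515831 -0.4219674 ]] [0.44075989 0.20126885 0.69371265] 503.3333827922021
top [[-0.01045792 -0.99899947  0.04348219]
 [-0.98191142  0.00203831 -0.18932992]
 [ 0.18905186 -0.04467565 -0.9809503 ]] [0.06140124 0.50092196 0.83605546] 480.1827725743592
```

View pics/top.png

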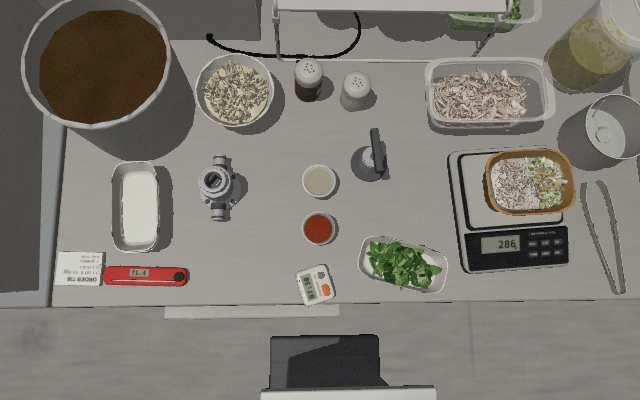

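View pics/scene.png

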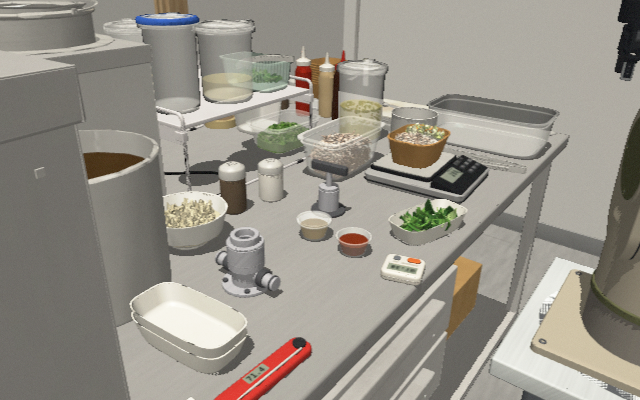

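The top view shows the key's bar at about (376,150), the valve's sleeve at (215,182) with pipe stubs at (220,160) and (217,213), and the cups at (319,181) and (318,228). The pot is at (105,80). The scene view shows the same layout, with a shelf behind it.

```bash
cat > h.py <<'E'
import numpy as np,cv2
def cloud(c):
    z=c["range_z"];v,u=np.indices(z.shape)
    P=np.stack([(u-c["cx"])/c["fx"]*z,(v-c["cy"])/c["fy"]*z,z],-1)
    if "R" in c: W=(P-c["t"])@c["R"]
    else: W=P
    W[z==0]=np.nan
    return W
def circ(p):
    A=np.c_[2*p,np.ones(len(p))];s=np.linalg.lstsq(A,(p**2).sum(1),rcond=None)[0]
    return s[:2],np.sqrt(s[2]+s[:2]@s[:2])
E
python3 - <<'E'
from h import *
np.set_printoptions(precision=4,suppress=True)
for n in("top","scene"):
    c=dict(np.load(n+".npz"));W=cloud(c);X=W[...,:2];Z=W[...,2]
    if n=="top":
        for u,v in((376,140),(217,185),(319,181),(318,228),(105,20),(60,80),(390,3),(300,270),(250,230),(308,70)):print((u,v),W[v,u])
        k=W[150,376,:2];va=W[185,217,:2]
    d=np.linalg.norm(X-k,axis=-1)
    b=W[(d<.08)&(Z>.085)&(Z<.125)]
    t=b[b[:,2]>np.median(b[:,2])-.006] if n=="top" else b
    (cx,cy),(w,h),a=cv2.minAreaRect((t[:,:2]*1000).astype(np.float32));print(n,"bar rect",cx,cy,w,h,a,len(t),"ztop",np.percentile(b[:,2],[5,50,95]))
    q=t[:,:2]-t[:,:2].mean(0);e=np.linalg.svd(q,full_matrices=False)[2][0];print("mean",t.mean(0),"dir",np.degrees(np.arctan2(e[1],e[0])))
    d=np.linalg.norm(X-va,axis=-1)
    r=W[(d<.06)&(Z>.084)&(Z<.098)];cc,R=circ(r[:,:2]);print("rim",len(r),cc,R,np.median(r[:,2]),cv2.minEnclosingCircle((r[:,:2]*1000).astype(np.float32)))
    p=W[(d<.09)&(Z>.015)&(Z<.055)];p=p[(np.linalg.norm(p[:,:2]-cc,axis=1)>.042)]
    s=p[:,:2]-cc;print("pipe",len(p));e=np.linalg.svd(s,full_matrices=False)[2][0];print("pipe dir",np.degrees(np.arctan2(e[1],e[0])))
    for sg in(1,-1):
        m=p[(s@e)*sg>0]; m=m[np.abs((m[:,:2]-cc)@[-e[1],e[0]])<.02]; print("stub",len(m),m.mean(0) if len(m) else 0, np.abs((m[:,:2]-cc)@e).max() if len(m) else 0)
E
```

```text
(376, 140) [ 0.5836 -0.0465  0.1061]
(217, 185) [0.5091 0.2332 0.0778]
(319, 181) [0.5254 0.051  0.0351]
(318, 228) [0.4386 0.0532 0.0217]
(105, 20) [0.7573 0.4015 0.191 ]
(60, 80) [0.6533 0.463  0.1916]
(390, 3) [ 0.8028 -0.0656  0.1795]
(300, 270) [0.3622 0.0869 0.0029]
(250, 230) [ 0.4381  0.1814 -0.0004]
(308, 70) [0.7168 0.072  0.1006]
top bar rect 567.1107177734375 -47.64659881591797 79.17298889160156 15.099102020263672 5.103647232055664 364 ztop [0.0938 0.1044 0.1073]
mean [ 0.5669 -0.0473  0.1045] dir -174.56842822780834
rim 317 [0.5155 0.2384] 0.018896947640320464 0.09074287070246738 ((516.0951538085938, 238.49789428710938), 22.59014892578125)
pipe 274
pipe dir 179.8127448484208
stub 147 [0.4633 0.2377 0.0326] 0.061809444851087136
stub 127 [0.5678 0.2373 0.0335] 0.062409043837887375
scene bar rect 565.5387573242188 -46.25423812866211 78.9592514038086 15.419816017150879 5.371554851531982 372 ztop [0.0887 0.0979 0.1048]
mean [ 0.563  -0.0439  0.0977] dir -173.2436649297169
rim 339 [0.5142 0.2403] 0.01894388352805213 0.08926026319494301 ((516.3095703125, 240.03842163085938), 24.171335220336914)
pipe 365
pipe dir -179.65729461784267
stub 237 [0.4599 0.2425 0.0282] 0.06155150066070454
stub 128 [0.5676 0.2451 0.0298] 0.06419152201361387
```

The bar's centre is at about (0.566, -0.047), 5.3° from x. The sleeve is at about (0.516, 0.239), with the pipe along x. I'll move above the key with tool x at yaw 185°, so the last joint keeps room for the later clockwise turn.

The rows are not in the units I measure in: shifts go in shares of 80 cm and turns go in shares of pi rad. I convert before sending: 0.5315 m / 0.8 = 0.6644, 0.487 m / 0.8 = 0.6088, -0.18 rad / 3.1416 = -0.0573.

Request:
{"api": "move_arm", "payload": {
  "plan": [
    {"delta_pos":[0.055,-0.0438,-0.0125],"turn":[0,0,-0.0573]},
    {"delta_pos":[0.11,-0.0888,-0.0125],"turn":[0,0,-0.1146]},
    {"delta_pos":[0.165,-0.1325,-0.0125],"turn":[0,0,-0.1719]},
    {"delta_pos":[0.22,-0.1775,-0.0125],"turn":[0,0,-0.2292]},
    {"delta_pos":[0.275,-0.2213,-0.0125],"turn":[0,0,-0.2865]},
    {"delta_pos":[0.3313,-0.2663,-0.0125],"turn":[0,0,-0.3438]},
    {"delta_pos":[0.3875,-0.31,-0.0125],"turn":[0,0,-0.4011]},
    {"delta_pos":[0.4425,-0.355,-0.0125],"turn":[0,0,-0.4584]},
    {"delta_pos":[0.4975,-0.3988,-0.0125],"turn":[0,0,-0.5157]},
    {"delta_pos":[0.5538,-0.4438,-0.0125],"turn":[0,0,-0.573]},
    {"delta_pos":[0.6088,-0.4875,-0.0125],"turn":[0,0,-0.6303]},
    {"delta_pos":[0.6644,-0.5321,-0.0125],"turn":[0,0,-0.6875]}
  ]
}}

```text
validation failed for argument at $.pl...
```

Scaled: 0.5315 m / 0.8 = 0.6644, 0.487 m / 0.8 = 0.6088, -2.16 rad / 3.1416 = -0.6875.

Request:
{"api": "move_arm", "payload": {
  "plan": [
    {"delta_pos":[0.055,-0.0438,-0.0125],"turn":[0,0,-0.0573],"fingers":0},
    {"delta_pos":[0.11,-0.0888,-0.0125],"turn":[0,0,-0.1146],"fingers":0},
    {"delta_pos":[0.165,-0.1325,-0.0125],"turn":[0,0,-0.1719],"fingers":0},
    {"delta_pos":[0.22,-0.1775,-0.0125],"turn":[0,0,-0.2292],"fingers":0},
    {"delta_pos":[0.275,-0.2213,-0.0125],"turn":[0,0,-0.2865],"fingers":0},
    {"delta_pos":[0.3313,-0.2663,-0.0125],"turn":[0,0,-0.3438],"fingers":0},
    {"delta_pos":[0.3875,-0.31,-0.0125],"turn":[0,0,-0.4011],"fingers":0},
    {"delta_pos":[0.4425,-0.355,-0.0125],"turn":[0,0,-0.4584],"fingers":0},
    {"delta_pos":[0.4975,-0.3988,-0.0125],"turn":[0,0,-0.5157],"fingers":0},
    {"delta_pos":[0.5538,-0.4438,-0.0125],"turn":[0,0,-0.573],"fingers":0},
    {"delta_pos":[0.6088,-0.4875,-0.0125],"turn":[0,0,-0.6303],"fingers":0},
    {"delta_pos":[0.6644,-0.5321,-0.0125],"turn":[0,0,-0.6875],"fingers":0}
  ]
}}

```text
clock: 1.6
position: [0.5664, -0.0458, 0.2522]
ee_rot: [0.343, 0.939, -0.0, 0.0]
ft_force: [0.6, -0.2, -0.1]
grip_width: 1.001
grasp_force: 0.0
```

Scaled: -0.798 rad / 3.1416 = -0.254.

Request:
{"api": "move_arm", "payload": {
  "plan": [
    {"delta_pos":[0,0,0],"turn":[0,0,-0.0573],"fingers":0},
    {"delta_pos":[0,0,0],"turn":[0,0,-0.1146],"fingers":0},
    {"delta_pos":[0,0,0],"turn":[0,0,-0.1719],"fingers":0},
    {"delta_pos":[0,0,0],"turn":[0,0,-0.2292],"fingers":0},
    {"delta_pos":[0,0,0],"turn":[0,0,-0.254],"fingers":0},
    {"delta_pos":[0,0,0],"turn":[0,0,-0.254],"fingers":0}
  ]
}}

```text
clock: 2.35
position: [0.5655, -0.0472, 0.252]
ee_rot: [-0.046, 0.999, 0.0, -0.0]
ft_force: [0.2, 0.4, 0.0]
grip_width: 0.999
grasp_force: 0.0
```

```bash
cat >> h.py <<'E'
from scipy.spatial.transform import Rotation as Rt
def wrist():
    from workcell import get_obs,camera
    o=get_obs();c=camera("wrist");T=c["tool_from_camera"];P=cloud(c)
    P=P@T[:3,:3].T+T[:3,3]
    return o,c,P@Rt.from_quat(o["ee_rot"]).as_matrix().T+o["position"]
def yaw(o): 
    x=Rt.from_quat(o["ee_rot"]).as_matrix()[:,0];return np.degrees(np.arctan2(x[1],x[0]))
E
python3 - <<'E'
from h import *
np.set_printoptions(precision=4,suppress=True)
o,c,W=wrist();cv2.imwrite("pics/w1.png",c["color"][:,:,::-1])
print(o["position"],yaw(o),o["joint_pos"],c["tool_from_camera"])
Z=W[...,2];d=np.linalg.norm(W[...,:2]-[.566,-.047],axis=-1)
t=W[(d<.06)&(Z>.098)&(Z<.112)];print(cv2.minAreaRect((t[:,:2]*1000).astype(np.float32)),len(t),np.median(t[:,2]))
E
```

```text
[ 0.5655 -0.0472  0.252 ] -174.7561703414985 [ 0.6979  0.3048 -0.8407  1.568   0.2299  1.3726  1.4969] [[-0.0009 -0.9451 -0.3269  0.0857]
 [ 1.     -0.0007 -0.0007  0.0002]
 [ 0.0004 -0.3269  0.9451 -0.1317]
 [ 0.      0.      0.      1.    ]]
((566.6380615234375, -48.59499740600586), (79.75347900390625, 13.72341251373291), 4.807551383972168) 1544 0.10390499267397958
```

View pics/w1.png

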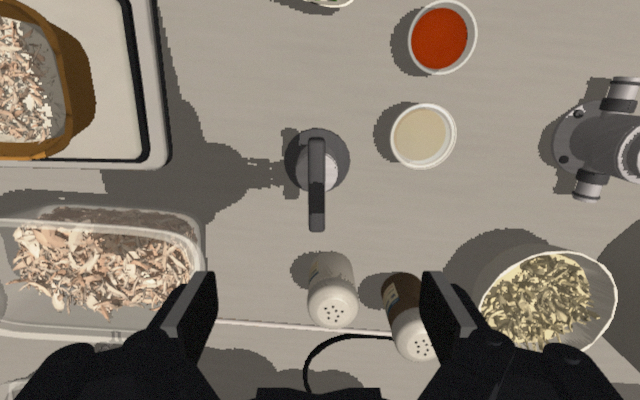

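The wrist view shows the bar upright at (317,185), centred on the tool. It measures (0.5666, -0.0486) at 4.8°. I'll go down and grip.

Scaled: 0.165 m / 0.8 = 0.2063, 0.14 m / 0.8 = 0.175, 0.007 rad / 3.1416 = 0.0022.

Request:
{"api": "move_arm", "payload": {
  "plan": [
    {"delta_pos":[-0.0013,-0.0016,0.0625],"turn":[0,0,0.0022],"fingers":0},
    {"delta_pos":[-0.0013,-0.0016,0.125],"turn":[0,0,0.0022],"fingers":0},
    {"delta_pos":[-0.0013,-0.0016,0.175],"turn":[0,0,0.0022],"fingers":0},
    {"delta_pos":[-0.0013,-0.0016,0.2063],"turn":[0,0,0.0022],"fingers":0.3},
    {"delta_pos":[-0.0013,-0.0016,0.2063],"turn":[0,0,0.0022],"fingers":0.6},
    {"delta_pos":[-0.0013,-0.0016,0.2063],"turn":[0,0,0.0022],"fingers":1},
    {"delta_pos":[-0.0013,-0.0016,0.2063],"turn":[0,0,0.0022],"fingers":1},
    {"delta_pos":[-0.0013,-0.0016,0.2063],"turn":[0,0,0.0022],"fingers":1},
    {"delta_pos":[-0.0013,-0.0016,0.2063],"turn":[0,0,0.0022],"fingers":1}
  ],
  "force": 60
}}

```text
clock: 3.52
position: [0.5677, -0.0484, 0.0888]
ee_rot: [-0.042, 0.999, -0.0, 0.001]
ft_force: [-1.2, -0.8, 6.4]
grip_width: 0.152
grasp_force: 59.1
```

Scaled: 0.18 m / 0.8 = 0.225, -0.02 m / 0.8 = -0.025, 0.782 rad / 3.1416 = 0.2489.

Request:
{"api": "move_arm", "payload": {
  "plan": [
    {"delta_pos":[0,0,-0.025],"turn":[0,0,0],"fingers":1},
    {"delta_pos":[0,0,-0.075],"turn":[0,0,0],"fingers":1},
    {"delta_pos":[0,0,-0.125],"turn":[0,0,0],"fingers":1},
    {"delta_pos":[0.0025,0.025,-0.1563],"turn":[0,0,0.0318],"fingers":1},
    {"delta_pos":[0.0075,0.075,-0.1563],"turn":[0,0,0.0828],"fingers":1},
    {"delta_pos":[0.0125,0.125,-0.1563],"turn":[0,0,0.1337],"fingers":1},
    {"delta_pos":[0.0175,0.175,-0.1563],"turn":[0,0,0.1846],"fingers":1},
    {"delta_pos":[0.0219,0.2125,-0.1563],"turn":[0,0,0.2292],"fingers":1},
    {"delta_pos":[0.0219,0.225,-0.1563],"turn":[0,0,0.2489],"fingers":1},
    {"delta_pos":[0.0219,0.225,-0.1563],"turn":[0,0,0.2489],"fingers":1},
    {"delta_pos":[0.0219,0.225,-0.1563],"turn":[0,0,0.2489],"fingers":1}
  ]
}}

```text
clock: 4.9
position: [0.5342, 0.1288, 0.2128]
ee_rot: [0.341, 0.94, -0.0, 0.0]
ft_force: [0.7, -0.4, -1.8]
grip_width: 0.148
grasp_force: 58.9
```

```bash
python3 - <<'E'
from h import *
np.set_printoptions(precision=4,suppress=True)
o,c,W=wrist();cv2.imwrite("pics/w2.png",c["color"][:,:,::-1]);np.savez("w2.npz",W=W)
print(o["position"],yaw(o),o["joint_pos"],o["ft_force"],o["torque"])
Z=W[...,2];d=np.linalg.norm(W[...,:2]-[.516,.239],axis=-1)
t=W[(d<.03)&(Z>.084)&(Z<.098)];print("rim",circ(t[:,:2]),cv2.minEnclosingCircle((t[:,:2]*1000).astype(np.float32)),len(t),np.median(t[:,2]))
p=W[(d<.075)&(d>.045)&(Z>.02)&(Z<.05)]
for s in(p[p[:,0]>.516],p[p[:,0]<.516]):print("stub",len(s),s.mean(0),s.min(0),s.max(0))
k=W[(np.linalg.norm(W[...,:2]-o["position"][:2],axis=-1)<.05)&(Z>.1)&(Z<.25)];print(len(k),np.percentile(k[:,2],[1,50,99]))
E
```

```text
[0.5342 0.1288 0.2128] 140.1104716806285 [ 0.3708  0.2793 -0.8067  1.6705  0.2098  1.2812  0.3978] [ 0.6647 -0.3563 -1.8077] [-0.0172 -0.0381  0.0381]
rim (array([0.5151, 0.2377]), np.float64(0.01872263999392915)) ((515.6681518554688, 238.13665771484375), 22.539005279541016) 2145 0.08980227016271494
stub 511 [0.5689 0.2366 0.0326] [0.5599 0.2257 0.0214] [0.5778 0.2497 0.0375]
stub 682 [0.4625 0.2371 0.0327] [0.4538 0.2263 0.0235] [0.4719 0.2507 0.038 ]
13346 [0.179  0.2279 0.2496]
```

View pics/w2.png

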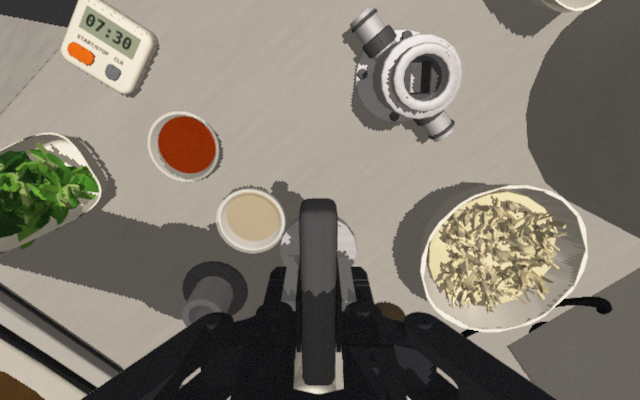

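The valve's bore is at (420,78), and its slot shows dark and near-vertical in the picture, about 40° clockwise of the pipe. The key is held straight, its bar end at (319,203). I'll measure the bar end's offset and the slot.

```bash
python3 - <<'E'
from h import *
np.set_printoptions(precision=4,suppress=True)
W=np.load("w2.npz")["W"];P=np.array([.5342,.1288,.2128]);a=np.radians(140.1);ex=np.array([np.cos(a),np.sin(a)]);ey=np.array([np.sin(a),-np.cos(a)])
D=W-P;T=np.stack([D[...,:2]@ex,D[...,:2]@ey,D[...,2]],-1)
m=(T[...,0]>.018)&(T[...,0]<.05)&(abs(T[...,1])<.02)&(T[...,2]>0.005)&(T[...,2]<.03)
q=T[m];print("bar end",len(q),np.percentile(q[:,0],[99,100]),"y",np.percentile(q[:,1],[2,98]),"ztop",np.percentile(q[:,2],[50,90]))
b=q[q[:,2]>.014];f=np.polyfit(b[:,0],b[:,2],1);print("bar pitch deg",np.degrees(np.arctan(f[0])))
col=T[(np.hypot(T[...,0],T[...,1])<.024)&(T[...,2]>-.045)&(T[...,2]<-.025)];print("collar",len(col),np.percentile(col[:,1],[0,1,99,100]) if len(col) else 0,col[:,0].max() if len(col) else 0,np.median(col[:,2]) if len(col) else 0)
for cc in([.5155,.238],):
    r=np.hypot(W[...,0]-cc[0],W[...,1]-cc[1]);s=W[(r<.0145)&(W[...,2]<.08)];print("bore",len(s),np.percentile(s[:,2],[1,10,30,50,70,90]))
    f=s[s[:,2]>.071];g=s[s[:,2]<.068]
    for n,h in(("face",f),("slot",g)):
        if len(h)>5:
            print(n,len(h),h.mean(0));R=cv2.minAreaRect((h[:,:2]*1000).astype(np.float32));print(R)
E
```

```text
bar end 2485 [0.0409 0.0413] y [-0.0074  0.0058] ztop [0.0148 0.0158]
bar pitch deg -0.3642479644352095
collar 1238 [-0.0206 -0.02    0.0181  0.0185] 0.01761764590082073 -0.03281384796261329
bore 1209 [0.0457 0.0469 0.0551 0.073  0.0749 0.0757]
face 626 [0.5172 0.2404 0.075 ]
((516.1956176757812, 238.88111877441406), (26.862150192260742, 26.68265151977539), 1.5494085550308228)
slot 539 [0.5188 0.2422 0.0524]
((516.8388671875, 239.662841796875), (12.513665199279785, 22.117483139038086), 52.050392150878906)
```

The slot appears to be about 38–40° clockwise, which is the current bar angle. I'll move over the sleeve and lower into the bore, stopping just above the rotor.

Scaled: 0.0836 m / 0.8 = 0.1045, 0.0732 m / 0.8 = 0.0915.

Request:
{"api": "move_arm", "payload": {
  "plan": [
    {"delta_pos":[0.0263,0.0225,0],"turn":[0,0,0],"fingers":1},
    {"delta_pos":[0.0625,0.055,0],"turn":[0,0,0],"fingers":1},
    {"delta_pos":[0.0938,0.0825,0],"turn":[0,0,0],"fingers":1},
    {"delta_pos":[0.1045,0.0915,0],"turn":[0,0,0],"fingers":1},
    {"delta_pos":[0.1045,0.0915,0.0125],"turn":[0,0,0],"fingers":1},
    {"delta_pos":[0.1045,0.0915,0.0375],"turn":[0,0,0],"fingers":1},
    {"delta_pos":[0.1045,0.0915,0.0538],"turn":[0,0,0],"fingers":1},
    {"delta_pos":[0.1045,0.0915,0.0625],"turn":[0,0,0],"fingers":1},
    {"delta_pos":[0.1045,0.0915,0.0675],"turn":[0,0,0],"fingers":1},
    {"delta_pos":[0.1045,0.0915,0.0675],"turn":[0,0,0],"fingers":1}
  ]
}}

```text
clock: 6.2
position: [0.517, 0.2394, 0.1583]
ee_rot: [0.341, 0.94, 0.0, 0.0]
ft_force: [-0.5, -0.2, -2.1]
grip_width: 0.154
grasp_force: 59.0
```

```bash
cat > s.py <<'E'
from h import *
from workcell import get_obs
o=get_obs();print(np.round(o["clock"],2),"pos",np.round(o["position"],4),"bar",round(yaw(o)-180,2),"F",np.round(o["ft_force"],2),"M",np.round(o["torque"],3),"j",np.round(o["joint_pos"],2),round(float(o["grip_width"]),3))
E
python3 s.py; python3 - <<'E'
from h import *
o,c,W=wrist();cv2.imwrite("pics/w3.png",c["color"][:,:,::-1])
E
```

```text
6.2 pos [0.517  0.2394 0.1583] bar -39.92 F [-0.45 -0.16 -2.07] M [ 0.032 -0.039  0.014] j [ 0.16  0.39 -0.83  1.68  0.31  1.2   0.14] 0.154
```

View pics/w3.png

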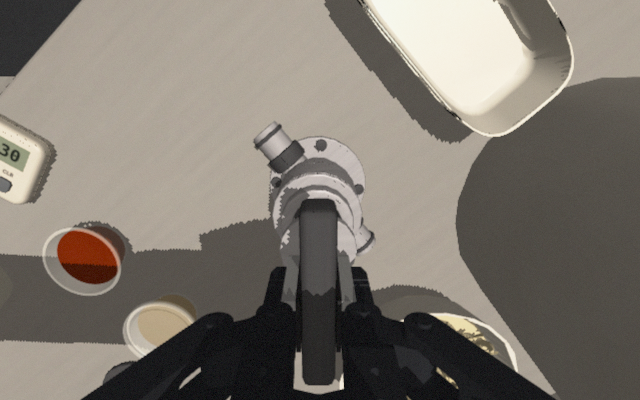

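The key stands over the bore with no contact, only its own weight (Fz -2 N). I'll lower it in small steps.

Request:
{"api": "move_arm", "payload": {
  "plan": [
    {"delta_pos":[0,-0.0005,0.0038],"turn":[0,0,0],"fingers":1},
    {"delta_pos":[0,-0.0005,0.0063],"turn":[0,0,0],"fingers":1},
    {"delta_pos":[0,-0.0005,0.0081],"turn":[0,0,0],"fingers":1},
    {"delta_pos":[0,-0.0005,0.01],"turn":[0,0,0],"fingers":1},
    {"delta_pos":[0,-0.0005,0.0113],"turn":[0,0,0],"fingers":1},
    {"delta_pos":[0,-0.0005,0.0113],"turn":[0,0,0],"fingers":1}
  ]
}}

```text
clock: 7.0
position: [0.5166, 0.2391, 0.1492]
ee_rot: [0.341, 0.94, -0.0, -0.0]
ft_force: [-1.4, 0.9, -1.3]
grip_width: 0.151
grasp_force: 59.0
```

```bash
python3 s.py
```

```text
7.0 pos [0.5166 0.2391 0.1492] bar -39.92 F [-1.43  0.92 -1.31] M [-0.075  0.002 -0.042] j [ 0.16  0.4  -0.82  1.69  0.31  1.19  0.13] 0.151
```

Scaled: 0.003 m / 0.8 = 0.0038, 0.002 m / 0.8 = 0.0025.

Request:
{"api": "move_arm", "payload": {
  "plan": [
    {"delta_pos":[0.0008,0,0.0013],"turn":[0,0,0],"fingers":1},
    {"delta_pos":[0.0008,0,0.0025],"turn":[0,0,0],"fingers":1},
    {"delta_pos":[0.0008,0,0.0038],"turn":[0,0,0],"fingers":1},
    {"delta_pos":[0.0008,0,0.0038],"turn":[0,0,0],"fingers":1}
  ]
}}

```text
clock: 7.5
position: [0.5162, 0.2394, 0.1462]
ee_rot: [0.341, 0.94, -0.0, -0.0]
ft_force: [-0.0, 0.3, -1.6]
grip_width: 0.15
grasp_force: 59.0
```

```bash
python3 s.py
```

```text
7.5 pos [0.5162 0.2394 0.1462] bar -39.92 F [-0.04  0.29 -1.58] M [-0.002  0.031  0.025] j [ 0.16  0.4  -0.82  1.7   0.32  1.18  0.13] 0.15
```

Free at 6 mm depth. I'll continue gently.

Scaled: 0.005 m / 0.8 = 0.0063, 0.002 m / 0.8 = 0.0025.

Request:
{"api": "move_arm", "payload": {
  "plan": [
    {"delta_pos":[0.0003,0,0.0013],"turn":[0,0,0],"fingers":1},
    {"delta_pos":[0.0003,0,0.0025],"turn":[0,0,0],"fingers":1},
    {"delta_pos":[0.0003,0,0.0038],"turn":[0,0,0],"fingers":1},
    {"delta_pos":[0.0003,0,0.005],"turn":[0,0,0],"fingers":1},
    {"delta_pos":[0.0003,0,0.0063],"turn":[0,0,0],"fingers":1},
    {"delta_pos":[0.0003,0,0.0063],"turn":[0,0,0],"fingers":1}
  ]
}}

```text
clock: 8.25
position: [0.5161, 0.2395, 0.1412]
ee_rot: [0.341, 0.94, -0.0, 0.0]
ft_force: [0.1, -0.3, -1.7]
grip_width: 0.154
grasp_force: 59.0
```

```bash
python3 s.py
```

```text
8.25 pos [0.5161 0.2395 0.1412] bar -39.93 F [ 0.11 -0.3  -1.69] M [-0.108 -0.121 -0.019] j [ 0.16  0.41 -0.82  1.7   0.32  1.17  0.13] 0.154
```

Scaled: 0.01 m / 0.8 = 0.0125, 0.009 m / 0.8 = 0.0113.

Request:
{"api": "move_arm", "payload": {
  "plan": [
    {"delta_pos":[0,0,0.0019],"turn":[0,0,0],"fingers":1},
    {"delta_pos":[0,0,0.0038],"turn":[0,0,0],"fingers":1},
    {"delta_pos":[0,0,0.0056],"turn":[0,0,0],"fingers":1},
    {"delta_pos":[0,0,0.0075],"turn":[0,0,0],"fingers":1},
    {"delta_pos":[0,0,0.0094],"turn":[0,0,0],"fingers":1},
    {"delta_pos":[0,0,0.0113],"turn":[0,0,0],"fingers":1},
    {"delta_pos":[0,0,0.0125],"turn":[0,0,0],"fingers":1},
    {"delta_pos":[0,0,0.0125],"turn":[0,0,0],"fingers":1}
  ]
}}

```text
clock: 9.25
position: [0.5161, 0.2395, 0.1312]
ee_rot: [0.341, 0.94, -0.0, 0.0]
ft_force: [1.7, -0.5, -3.1]
grip_width: 0.154
grasp_force: 58.9
```

```bash
python3 s.py
```

```text
9.25 pos [0.5161 0.2395 0.1312] bar -39.92 F [ 1.66 -0.45 -3.12] M [-0.163 -0.324 -0.03 ] j [ 0.15  0.42 -0.82  1.71  0.33  1.15  0.12] 0.154
```

Scaled: 0.002 m / 0.8 = 0.0025, 0.0014 m / 0.8 = 0.0018.

Request:
{"api": "move_arm", "payload": {
  "plan": [
    {"delta_pos":[-0.0004,0.0003,0.0009],"turn":[0,0,0],"fingers":1},
    {"delta_pos":[-0.0004,0.0003,0.0018],"turn":[0,0,0],"fingers":1},
    {"delta_pos":[-0.0004,0.0003,0.0025],"turn":[0,0,0],"fingers":1},
    {"delta_pos":[-0.0004,0.0003,0.0025],"turn":[0,0,0],"fingers":1}
  ]
}}

```text
clock: 9.75
position: [0.5163, 0.2396, 0.1292]
ee_rot: [0.341, 0.94, -0.0, -0.0]
ft_force: [0.9, -0.0, -2.4]
grip_width: 0.154
grasp_force: 59.0
```

```bash
python3 s.py
```

```text
9.75 pos [0.5163 0.2396 0.1292] bar -39.92 F [ 0.85 -0.02 -2.4 ] M [-0.02  -0.1    0.007] j [ 0.15  0.42 -0.82  1.71  0.33  1.15  0.12] 0.154
```

Scaled: 0.0012 m / 0.8 = 0.0015, 0.0008 m / 0.8 = 0.001.

Request:
{"api": "move_arm", "payload": {
  "plan": [
    {"delta_pos":[-0.0003,0,0.0005],"turn":[0,0,0],"fingers":1},
    {"delta_pos":[-0.0003,0,0.001],"turn":[0,0,0],"fingers":1},
    {"delta_pos":[-0.0003,0,0.0015],"turn":[0,0,0],"fingers":1},
    {"delta_pos":[-0.0003,0,0.0015],"turn":[0,0,0],"fingers":1}
  ]
}}

```text
clock: 10.25
position: [0.5165, 0.2396, 0.1289]
ee_rot: [0.341, 0.94, -0.0, 0.0]
ft_force: [-4.0, -1.2, 8.5]
grip_width: 0.152
grasp_force: 60.3
```

```bash
python3 s.py
```

```text
10.25 pos [0.5165 0.2396 0.1289] bar -39.92 F [-3.99 -1.24  8.5 ] M [-0.446  0.862  0.033] j [ 0.15  0.42 -0.81  1.71  0.33  1.15  0.12] 0.152
```

The collar has seated (TCP 0.129, Fz up 11 N). I'll ease off the push, then turn clockwise, feeling for the slot's play.

Scaled: -0.0008 m / 0.8 = -0.001, -0.0003 m / 0.8 = -0.0004, 0.24 rad / 3.1416 = 0.0764.

Request:
{"api": "move_arm", "payload": {
  "plan": [
    {"delta_pos":[0,0,-0.001],"turn":[0,0,0],"fingers":1},
    {"delta_pos":[0,-0.0001,-0.001],"turn":[0,0,0.0191],"fingers":1},
    {"delta_pos":[0,-0.0003,-0.001],"turn":[0,0,0.0382],"fingers":1},
    {"delta_pos":[-0.0001,-0.0003,-0.001],"turn":[0,0,0.0573],"fingers":1},
    {"delta_pos":[-0.0001,-0.0004,-0.001],"turn":[0,0,0.0764],"fingers":1},
    {"delta_pos":[-0.0001,-0.0004,-0.001],"turn":[0,0,0.0764],"fingers":1}
  ],
  "force": 80
}}

```text
clock: 11.0
position: [0.5165, 0.2391, 0.1289]
ee_rot: [0.451, 0.892, -0.0, 0.0]
ft_force: [-0.7, -0.4, 1.3]
grip_width: 0.145
grasp_force: 78.8
```

```bash
python3 s.py
```

```text
11.0 pos [0.5165 0.2391 0.1289] bar -53.65 F [-0.69 -0.45  1.29] M [-0.261  0.109  0.139] j [ 0.12  0.41 -0.77  1.72  0.31  1.14 -0.11] 0.145
```

Scaled: -0.0006 m / 0.8 = -0.0008, -0.0005 m / 0.8 = -0.0006, 0.634 rad / 3.1416 = 0.2018.

Request:
{"api": "move_arm", "payload": {
  "plan": [
    {"delta_pos":[0,0,0],"turn":[0,0,0.0223],"fingers":1},
    {"delta_pos":[0,-0.0001,0],"turn":[0,0,0.0446],"fingers":1},
    {"delta_pos":[0,-0.0003,0],"turn":[0,0,0.0668],"fingers":1},
    {"delta_pos":[-0.0001,-0.0004,0],"turn":[0,0,0.0891],"fingers":1},
    {"delta_pos":[-0.0001,-0.0004,0],"turn":[0,0,0.1114],"fingers":1},
    {"delta_pos":[-0.0001,-0.0005,0],"turn":[0,0,0.1337],"fingers":1},
    {"delta_pos":[-0.0003,-0.0006,0],"turn":[0,0,0.156],"fingers":1},
    {"delta_pos":[-0.0003,-0.0008,0],"turn":[0,0,0.1783],"fingers":1},
    {"delta_pos":[-0.0003,-0.0008,0],"turn":[0,0,0.2018],"fingers":1},
    {"delta_pos":[-0.0003,-0.0008,0],"turn":[0,0,0.2018],"fingers":1}
  ]
}}

```text
clock: 12.25
position: [0.5166, 0.2388, 0.1289]
ee_rot: [0.706, 0.708, 0.001, 0.0]
ft_force: [2.7, 0.8, -2.9]
grip_width: 0.147
grasp_force: 78.4
```

```bash
python3 s.py;  python3 - <<'E'
from h import *
o,c,W=wrist();T=(W-o["position"]);a=np.radians(yaw(o));x=T[...,:2]@[np.cos(a),np.sin(a)];y=T[...,:2]@[np.sin(a),-np.cos(a)]
m=(x>.018)&(x<.05)&(abs(y)<.02)&(T[...,2]>.011)&(T[...,2]<.03)
q=np.c_[x[m],y[m]];R=cv2.minAreaRect((q*1000).astype(np.float32));print("bar rel tool",R,W[...,2][m].max())
E
```

```text
12.25 pos [0.5166 0.2388 0.1289] bar -89.9 F [ 2.67  0.76 -2.86] M [ 0.26  -0.716  0.177] j [ 0.04  0.38 -0.66  1.72  0.25  1.13 -0.7 ] 0.147
bar rel tool ((29.137367248535156, -1.4657912254333496), (14.047847747802734, 22.268924713134766), 89.94779205322266) 0.1459298415557878
```

The bar is across the pipe, but the slot can trail it by up to 6° of play. I'll turn about 5.5° further to bring the slot to shut (short of the stop), then bring the bar back within the play.

Scaled: 0.0003 m / 0.8 = 0.0004, 0.096 rad / 3.1416 = 0.0306.

Request:
{"api": "move_arm", "payload": {
  "plan": [
    {"delta_pos":[0,0.0004,0],"turn":[0,0,0.0095],"fingers":1},
    {"delta_pos":[0,0.0004,0],"turn":[0,0,0.0191],"fingers":1},
    {"delta_pos":[0,0.0004,0],"turn":[0,0,0.0286],"fingers":1},
    {"delta_pos":[0,0.0004,0],"turn":[0,0,0.0306],"fingers":1},
    {"delta_pos":[0,0.0004,0],"turn":[0,0,0.0306],"fingers":1}
  ]
}}

```text
clock: 12.92
position: [0.5165, 0.2387, 0.129]
ee_rot: [0.74, 0.672, 0.0, 0.0]
ft_force: [4.1, 1.7, -1.8]
grip_width: 0.147
grasp_force: 78.4
```

```bash
python3 s.py
```

```text
12.92 pos [0.5165 0.2387 0.129 ] bar -95.49 F [ 4.12  1.69 -1.76] M [ 0.479 -1.015  0.21 ] j [ 0.02  0.37 -0.65  1.72  0.25  1.13 -0.79] 0.147
```

Scaled: -0.094 rad / 3.1416 = -0.0299.

Request:
{"api": "move_arm", "payload": {
  "plan": [
    {"delta_pos":[0,0,0],"turn":[0,0,-0.0095],"fingers":1},
    {"delta_pos":[0,0,0],"turn":[0,0,-0.0191],"fingers":1},
    {"delta_pos":[0,0,0],"turn":[0,0,-0.0286],"fingers":1},
    {"delta_pos":[0,0,0],"turn":[0,0,-0.0299],"fingers":1},
    {"delta_pos":[0,0,0],"turn":[0,0,-0.0299],"fingers":1}
  ]
}}

```text
clock: 13.55
position: [0.5162, 0.2386, 0.1289]
ee_rot: [0.708, 0.706, -0.0, -0.0]
ft_force: [1.0, 1.9, 1.9]
grip_width: 0.147
grasp_force: 78.9
```

```bash
python3 s.py
```

```text
13.55 pos [0.5162 0.2386 0.1289] bar -90.12 F [0.99 1.86 1.93] M [ 0.383 -0.21   0.009] j [ 0.04  0.38 -0.66  1.72  0.25  1.13 -0.7 ] 0.147
```

The moment is zero, the bar is at -90.1°, and the height is unchanged. I'll release, pull back straight up, and check.

Scaled: -0.14 m / 0.8 = -0.175, -0.13 m / 0.8 = -0.1625.

Request:
{"api": "move_arm", "payload": {
  "plan": [
    {"delta_pos":[0,0,0],"turn":[0,0,0],"fingers":0.7},
    {"delta_pos":[0,0,0],"turn":[0,0,0],"fingers":0.5},
    {"delta_pos":[0,0,0],"turn":[0,0,0],"fingers":0.3},
    {"delta_pos":[0,0,0],"turn":[0,0,0],"fingers":0.2},
    {"delta_pos":[0,0,0],"turn":[0,0,0],"fingers":0.2},
    {"delta_pos":[0,0,-0.025],"turn":[0,0,0],"fingers":0.2},
    {"delta_pos":[0,0,-0.075],"turn":[0,0,0],"fingers":0.2},
    {"delta_pos":[0,0,-0.125],"turn":[0,0,0],"fingers":0.2},
    {"delta_pos":[0,0,-0.1625],"turn":[0,0,0],"fingers":0.2},
    {"delta_pos":[0,0,-0.175],"turn":[0,0,0],"fingers":0.2},
    {"delta_pos":[0,0,-0.175],"turn":[0,0,0],"fingers":0.2}
  ]
}}

```text
clock: 14.92
position: [0.5165, 0.2387, 0.2694]
ee_rot: [0.708, 0.706, 0.0, 0.0]
ft_force: [-0.4, 0.1, 0.0]
grip_width: 0.8
grasp_force: 0.0
```

```bash
python3 s.py; python3 - <<'E'
from h import *
from workcell import camera
np.set_printoptions(precision=4,suppress=True)
o,c,W=wrist();cv2.imwrite("pics/w4.png",c["color"][:,:,::-1])
d=np.linalg.norm(W[...,:2]-[.516,.239],axis=-1);t=W[(d<.05)&(W[...,2]>.137)&(W[...,2]<.16)]
print(cv2.minAreaRect((t[:,:2]*1000).astype(np.float32)),np.median(t[:,2]),len(t))
col=W[(d<.023)&(W[...,2]>.085)&(W[...,2]<.11)];print("collar z",np.percentile(col[:,2],[10,50,90]))
s=camera("scene");cv2.imwrite("pics/s4.png",cv2.resize(s["color"][180:320,120:400,::-1],None,fx=2.5,fy=2.5))
E
```

```text
14.92 pos [0.5165 0.2387 0.2694] bar -90.12 F [-0.42  0.12  0.  ] M [ 0.041 -0.044 -0.02 ] j [ 0.06  0.26 -0.69  1.54  0.17  1.39 -0.64] 0.8
((515.1083374023438, 238.51724243164062), (79.55609893798828, 13.9609375), 89.33251953125) 0.1438898726128508 1829
collar z [0.0896 0.0959 0.0969]
```

View pics/w4.png

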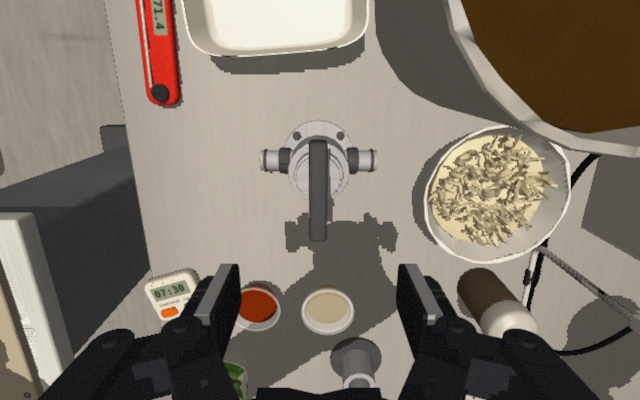

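View pics/s4.png

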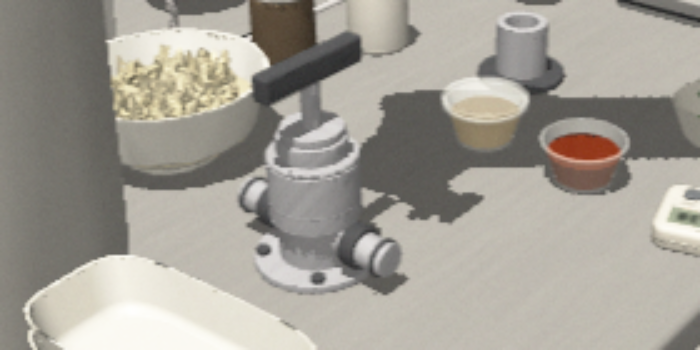

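The wrist view shows the bar at (318,190), perpendicular to the pipe stubs at (265,160) and (372,160). The bar top is at 0.144 and the collar top at 0.096, so the key is fully home. The cups are untouched and the gripper is clear.

```bash
python3 -c "from workcell import hand_in;print(hand_in())"
```

```text
the job is handed in; nothing more can be done
None
```

The key stands fully home in the shut valve with its crossbar straight across the pipe, it has been let go, the cups are where they were, and the job is handed in; I saw the slot's angle in a wrist picture first, so feel confirmed it rather than found it.

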